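# Key a filter wheel onto its mount

## Robot

A 7-joint arm with a two-finger parallel gripper is mounted at the origin on a cart in front of the work surface, level with it; the furniture and walls round the work are solid. World frame = base frame: x ahead of the robot, y to its left, z up, the work surface at z = 0. Lengths are in m, angles in rad, forces in N, time in s.
With the tool pointing down it reaches from about 0.4 to 0.85 m from the base axis. Payload 4.5 kg.
Tool frame: the origin (TCP) lies midway between the tips of the shut fingers; the grasp point (between the pads) lies 19 mm behind it; z points along the fingers, y is the direction in which the jaws open and shut (so a half turn about z gives the same grasp; the last joint's range is limited). The gripper opens to 88 mm and grips with 3 to 60 N. Pads are 18 mm wide; open, the fingers measure 123 mm over their backs; the gripper's body (75 mm by 187 mm) begins 45 mm behind the grasp point.
Start: joints at [1.166, 0.689, -0.195, 1.565, 0.157, 0.902, -0.215], TCP at [0.266, -0.566, 0.239] pointing down, gripper open.
Joint ranges: [-3.01, 3.01], [-0.46, 2.08], [-1.47, 1.51], [0.13, 2.56], [-1, 4.14], [0.04, 2.09], [-2.66, 2.66]. Speed limits (rad/s): [2.57, 2.57, 3.14, 3.14, 3.14, 3.14, 3.14].

## Interface

Orientations are given as a rotation vector (axis times angle).
In Python, from workcell import monitor, eyes, order gives the robot as it stands.
- The arm moves only by the shell command python3 -m pendant 'ROWS' [OPENING] [FORCE]. ROWS is JSON, a list of rows, each a list of 4 numbers: the shift along the tool's x, y, z in cm, then the turn about the tool's z in degrees. In form: [[tx, ty, tz, yaw], ...]. A call has 1 to 5 rows; each row shifts and turns the commanded pose from where the row before left it, along the tool's axes as they then stand; what a row does not reach is not made up. A row lasts 1/10 s, in which the tool goes at most 50 mm and 8.59 degrees, less where a joint would pass 70% of its speed; a pose out of reach is approached as far as the arm can. A call with a gripper value outside its range is refused whole. OPENING is the opening, from 0 (shut) to 1 (fully open), set as the call begins (- or left out, the last holds). The fingers move at their own pace and stop on an object; FORCE is the grip in N (left out, the last holds). Time passes only in rows, so rows that do not move let the fingers close. It gives the time, the measured TCP pose, the force and the opening at its end, in the units of the state.
- monitor.read_state(): the state, without advancing time (a new reading comes with each control period).
- eyes.capture(name): name is "scene" or "top" or "wrist"; returns a dict with "pixels" (480x640x3 uint8, red, green, blue), "intrinsics" (3x3 intrinsics, pixels), "camera_from_world" (4x4, takes a point from world to camera coordinates). Camera axes: x right, y down, z forward; pixel columns grow to the right and rows downward; lengths in m; the calibration is good to about 2 mm. A picture is of the moment at which its call begins. There is no depth.
- order.sign_off(): hands the job in, once; it reports no verdict.
The state is a dict: "t": time; "joint_pos": joint angles; "joint_velocities": joint speeds; "tau": joint torques, N m; "eef_pos": TCP position; "tool_rot": TCP orientation; "force": force on the tool from outside, world axes, zero at the start; "torque": the same for the moment, N m; "grip_width": finger opening in m.
Only numpy, scipy, OpenCV 4.12 (cv2) and the standard library are available. Lean on these libraries where they do the work, as an engineer would, in place of code of your own. Each camera call takes 0.05 s, during which the arm holds its last target.

## Task

The filter wheel still rides high on its mount. Push its upright stud round with a fingertip until the notch in the wheel's rim stands over the mount's locating key, then press gently on the hub until the wheel is fully home over the key, and move clear. Do not pinch the stud or lift the wheel, and leave everything else on the table where it is.

Things in the scene. Friction and masses are not known exactly. Their poses are not given: they have to be found in the camera images.
- hub_top (a point): Centre of the top of the wheel's low round hub (28 mm across, standing 5 mm above the wheel's face), on the vertical turning axis. 45 mm above the table as found, 35 mm when the wheel is fully home.
- stud_mid (a point): Middle (half-way up) of the wheel's finger stud: a round aluminium post 12 mm in diameter, 20 mm tall, standing on the wheel's upper face 44 mm from the turning axis, exactly opposite the notch. This point is 10 mm above the wheel's upper face. About 3 N sideways against the stud turns the wheel.
- notch (a point): Middle of the only notch in the wheel's rim, at the level of the upper face, 55 mm from the turning axis. It goes right through the wheel's thickness, is 14 mm deep radially (radius 46 to 60 mm), about 14 mm wide at its bottom and 18 mm at the rim.
- key_top (a point): Top of the mount's locating key, 55 mm from the turning axis, 28 mm above the table: a dark steel ridge with a rounded top, 9 mm wide, running radially from 49 to 73 mm from the axis; its outer end shows beyond the rim. As found it is 2 mm below the wheel's underside; unless the notch is over it (within about 3 mm) it stops the wheel after 2 to 3 mm.
- seat (a joint): How far the wheel has been pushed down its spindle, m: 0 as found, 0.010 fully home (it stops there on the mount's shoulder), negative if raised. It is a stiff fit: about 5 N downward moves it, and it stays where it is left.
- wheel: The filter wheel: a flat dark disc 120 mm in diameter, 10 mm thick, four round filters in its face. Origin on the turning axis at its underside; x points to the notch, z up. As found its upper face is 40 mm above the table, fully home 30 mm. It turns any number of turns either way with a light drag (0.1 N m) and stays where it is left.
- mount: Round aluminium mount under the wheel, 150 mm across, 16 mm high, screwed to the table; its place and heading vary. Origin on the turning axis, on the table; x points to the key.
- stud: The finger stud of the wheel (see stud_mid). Origin at its foot, on the axis of the stud.
- loupe: Bystander, to be left alone: small black loupe standing upright, 39 mm across, 40 mm high. Origin at the centre of its underside.
- screwdriver: Bystander, to be left alone: screwdriver lying flat, 197 mm long. Origin at the centre of its underside.
- lens_ring: Bystander, to be left alone: single trial lens in a dark ring with a tab, lying flat, 58x50x8 mm. Origin at the centre of its underside.
- carton: Bystander, to be left alone: small brown carton standing upright, 62x61x94 mm. Origin at the centre of its underside.
- scope: Bystander, to be left alone: black instrument head lying flat, 96 mm long. Origin at the centre of its underside.
Not all that is in view belongs to the job. Leave any brown or green look-alike of the mount alone.

How it is judged:
On the way:
1. the notch stands over the key while the wheel is still up (horizontal distance between notch and key_top below 0.008 m and value of joint seat below 0.005 m), for 0.2 s.
At the end, for the whole second after the job is handed in: The wheel is pressed home (at least 8.5 of its 10 mm down), at rest, with its notch around the key (centres within 5 mm) (value of joint seat above 0.0085 m and horizontal distance between notch and key_top below 0.005 m and angular speed of wheel below 0.1 rad/s); the robot touches nothing.
It fails at once if the wheel is lifted more than 3 mm (value of joint seat below -0.003 m).
It fails at once if the stud is pinched (more than 30 N of finger contact) (contact force between the fingers and stud above 30 N).
It fails at once if the wheel is pressed harder than 45 N (contact force between the fingers and wheel above 45 N).
It fails at once if a bystander is moved more than 20 mm (distance of any of loupe, screwdriver, lens_ring, carton, scope from where it was at the start of the episode above 0.02 m).
It also fails if it takes over 48 s, if anything falls off the work surface, if the arm or the gripper's body presses on something with over 40 N, if the wrist force passes 120 N, or if a joint passes its speed limit or range.

## Working session

There is one attempt and no reset: what is moved stays moved. The work goes in short steps, Python scripts to look and compute and a shell command to move; the robot and the scene stay as the last step left them, time stands still between calls to the robot, and variables do not carry over. Pictures are saved under pics/ and viewed, and the job is handed in when it is done.

```bash
mkdir -p pics; ls; python3 - <<'E'
from workcell import monitor, eyes
import cv2
print(monitor.read_state())
for n in ["scene","top","wrist"]:
    c=eyes.capture(n); cv2.imwrite(f"pics/{n}0.png",c["pixels"][:,:,::-1]); print(n,c["intrinsics"].tolist(),c["camera_from_world"].round(4).tolist())
E
```

```text
pics
{'t': 0.0, 'joint_pos': array([ 1.16585841,  0.68998344, -0.19451662,  1.5663537 ,  0.15729558,
        0.90249807, -0.21509371]), 'joint_velocities': array([-8.86924269e-04, -7.60908326e-04, -1.60165731e-05,  6.82010696e-04,
       -1.06134184e-04, -5.46693433e-04,  7.00454315e-04]), 'tau': array([ 4.05409546e-04, -5.27558720e+01, -1.26720652e+00, -1.53427488e+01,
       -5.27737022e-02,  6.60275124e-03,  2.00874315e-04]), 'eef_pos': array([ 0.26518327, -0.5652463 ,  0.23790787]), 'tool_rot': array([-3.06454157e+00, -6.83407393e-01,  8.29838917e-04]), 'force': array([ 0.07627893,  0.1035366 , -0.21842536]), 'torque': array([ 0.00914933,  0.05453963, -0.02801163]), 'grip_width': 0.08791473830358197}
scene [[457.063776421389, 0.0, 317.0328873496286], [0.0, 457.063776421389, 240.94231039185698], [0.0, 0.0, 1.0]] [[0.9016, -0.4326, -0.0026, -0.6046], [-0.3228, -0.6688, -0.6697, 0.1489], [0.288, 0.6047, -0.7426, 0.8197], [0.0, 0.0, 0.0, 1.0]]
top [[555.6654368132791, 0.0, 323.5454309455423], [0.0, 555.6654368132791, 244.35310006965523], [0.0, 0.0, 1.0]] [[-0.0178, -0.9998, 0.0032, -0.1613], [-0.9774, 0.0168, -0.2109, 0.5879], [0.2108, -0.0069, -0.9775, 0.9921], [0.0, 0.0, 0.0, 1.0]]
wrist [[406.58274514435203, 0.0, 314.43538448959373], [0.0, 406.58274514435203, 237.30848664101725], [0.0, 0.0, 1.0]] [[0.4253, -0.905, -0.0013, -0.6225], [-0.8716, -0.41, 0.2689, -0.0372], [-0.2439, -0.1132, -0.9632, 0.3891], [0.0, 0.0, 0.0, 1.0]]
```

View pics/scene0.png

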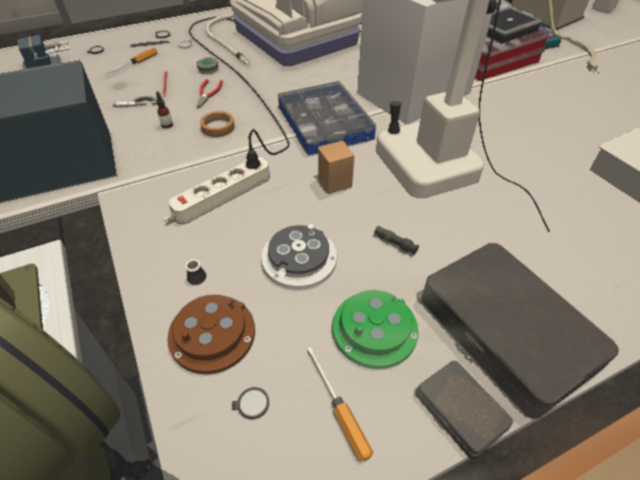

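View pics/top0.png

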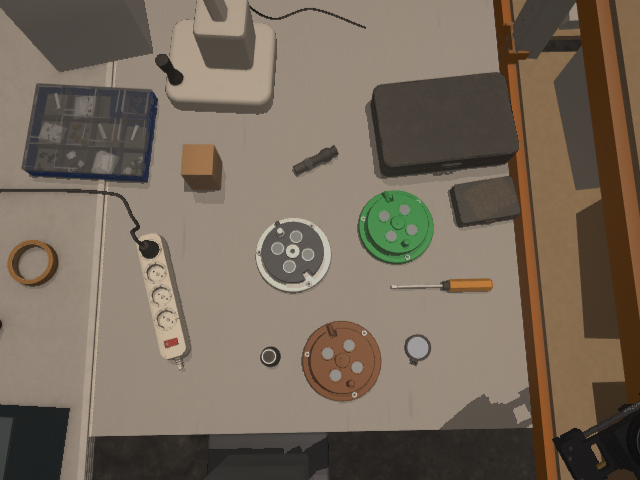

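View pics/wrist0.png

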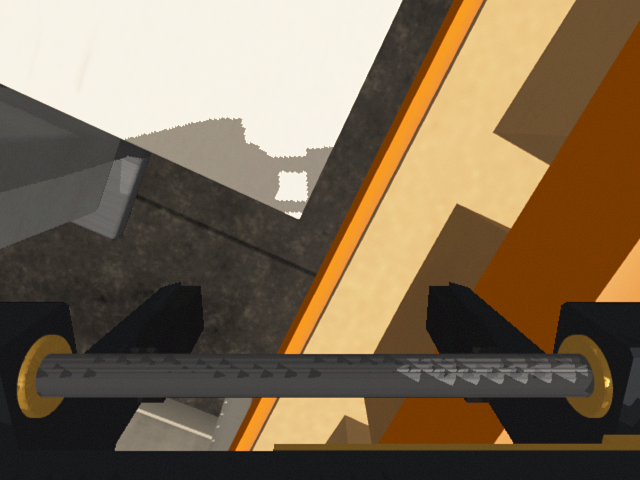

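Candidates in the top view are the dark wheel on the aluminium mount at (293,255), the brown look-alike at (342,360) and the green look-alike at (397,227). The description fits the dark one on bare aluminium, so I'll check that in a close crop.

```bash
python3 - <<'E'
import cv2
a=cv2.imread("pics/top0.png")[205:305,243:343]
b=cv2.imread("pics/scene0.png")[210:300,250:350]
cv2.imwrite("pics/crop0.png",cv2.resize(a,(600,600),interpolation=cv2.INTER_CUBIC))
cv2.imwrite("pics/crop1.png",cv2.resize(b,(660,594),interpolation=cv2.INTER_CUBIC))
E
```

```text
(no output)
```

View pics/crop0.png

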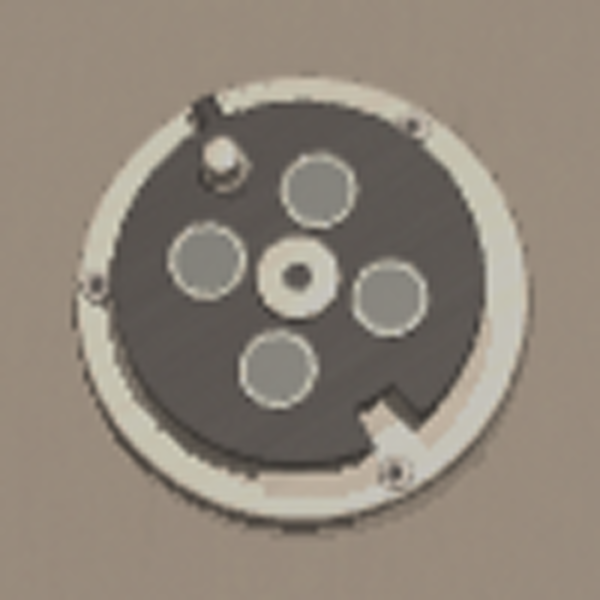

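View pics/crop1.png

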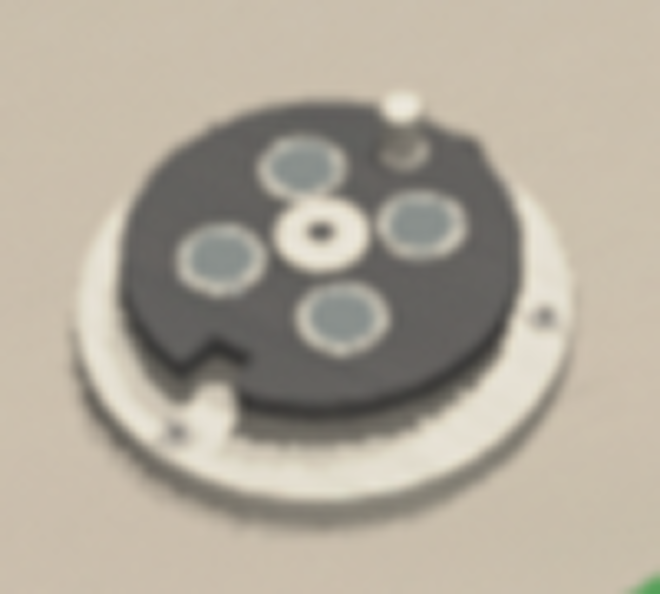

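```bash
cat > h.py <<'E'
import numpy as np,cv2
from workcell import monitor,eyes
def ray(c,u,v,z):
    K=c["intrinsics"];T=c["camera_from_world"];R=T[:3,:3];o=-R.T@T[:3,3]
    d=R.T@np.linalg.solve(K,[u,v,1.]);return o+d*(z-o[2])/d[2]
def proj(c,p):
    q=c["camera_from_world"]@np.append(p,1);q=c["intrinsics"]@q[:3];return q[:2]/q[2]
def az(a,b): return np.degrees(np.arctan2(a[1]-b[1],a[0]-b[0]))
def save(c,n,x0,y0,w,h,s):
    im=c["pixels"][y0:y0+h,x0:x0+w,::-1]
    cv2.imwrite("pics/"+n,cv2.resize(im,None,fx=s,fy=s,interpolation=cv2.INTER_CUBIC))
E
python3 - <<'E'
from h import *
c=eyes.capture("top"); f=lambda x,y:(243-.5+x/6,205-.5+y/6)
hub=ray(c,*f(299,277),.045);print("hub",hub)
for n,p,z in [("studtop",(222,153),.06),("studfoot",(229,178),.04),("notch",(397,410),.04),("key",(205,110),.028)]:
    q=ray(c,*f(*p),z);print(n,q,np.hypot(*(q-hub)[:2]),az(q,hub))
# disc of mount: bright fit via rim extents at z=.016
d=eyes.capture("scene"); g=lambda x,y:(250-.5+x/6.6,210-.5+y/6.6)
h2=ray(d,*g(321,232),.045);print("hub2",h2)
for n,p,z in [("studtop",(402,105),.06),("notch",(213,368),.04)]:
    q=ray(d,*g(*p),z);print(n,q,np.hypot(*(q-h2)[:2]),az(q,h2))
# wheel outline fit in top
im=c["pixels"].astype(int);
E
```

```text
hub [ 0.57747918 -0.11132168  0.045     ]
studtop [ 0.61520829 -0.08775888  0.06      ] 0.04448248613667546 31.98583528580931
studfoot [ 0.61170233 -0.0885429   0.04      ] 0.04111078508755237 33.647563395539756
notch [ 0.53453575 -0.14215469  0.04      ] 0.05286598595014449 -144.32197344461673
key [ 0.63771449 -0.07980377  0.028     ] 0.06798286867306469 27.620649107281213
hub2 [ 0.57663505 -0.11147711  0.045     ]
studtop [ 0.61401188 -0.08813512  0.06      ] 0.04406671712940914 31.984948550904797
notch [ 0.52959595 -0.1412068   0.04      ] 0.05564648437038605 -147.70625436996286
```

The crop confirms it: a dark wheel with a white hub (292.8,251), stud (280,230.5), notch (309,273), and a dark key showing past the rim at (277,223). The notch needs about a half turn. Before moving I'll check the height of the orange beams under the start pose, and get sharper positions for the key and bystanders.

```bash
python3 - <<'E'
from h import *
w=eyes.capture("wrist");c=eyes.capture("top");d=eyes.capture("scene")
for z in [-.3,-.1,0,.05,.1,.15]:
    a=ray(w,343,240,z);b=ray(w,455,20,z); print(z,a.round(3),proj(c,a).round(0),b.round(3),proj(c,b).round(0))
for n,u,v in [("carton",200,165),("green",397,227),("strip",160,300),("bag",445,125),("loupe",270,356)]: print(n,ray(c,u,v,0.05).round(3))
s=monitor.read_state()
R=cv2.Rodrigues(s["tool_rot"])[0];print(R.round(3)); 
print("tool delta",R.T@(np.array([.577,-.111,.2])-s["eef_pos"]))
E
```

```text
-0.3 [ 0.171 -0.663 -0.3  ] [532. 442.] [ 0.556 -0.663 -0.3  ] [517. 283.]
-0.1 [ 0.217 -0.626 -0.1  ] [548. 433.] [ 0.489 -0.626 -0.1  ] [535. 300.]
0 [ 0.24  -0.607  0.   ] [558. 427.] [ 0.456 -0.607  0.   ] [546. 312.]
0.05 [ 0.251 -0.597  0.05 ] [563. 423.] [ 0.439 -0.598  0.05 ] [552. 318.]
0.1 [ 0.262 -0.588  0.1  ] [570. 419.] [ 0.422 -0.588  0.1  ] [560. 326.]
0.15 [ 0.274 -0.579  0.15 ] [576. 415.] [ 0.406 -0.579  0.15 ] [568. 334.]
carton [0.753 0.07  0.05 ]
green [ 0.62  -0.314  0.05 ]
strip [0.486 0.138 0.05 ]
bag [ 0.83  -0.421  0.05 ]
loupe [ 0.379 -0.069  0.05 ]
[[ 0.905  0.425 -0.   ]
 [ 0.425 -0.905  0.   ]
 [ 0.    -0.    -1.   ]]
tool delta [ 0.47517367 -0.27930918  0.03867251]
```

The beams lie below the table at z ≈ -0.1 m, so the path over is clear. Moving above the wheel.

```bash
python3 -m pendant '[[3.4,-2,0,0],[3.4,-2,0,0],[3.4,-2,0,0],[3.4,-2,0,0],[3.4,-2,0,0]]' 0
python3 -m pendant '[[3.4,-2,0,0],[3.4,-2,0,0],[3.4,-2,0,0],[3.4,-2,0,0],[3.4,-2,0,0]]'
python3 -m pendant '[[3.4,-2,0.5,0],[3.4,-2,0.5,0],[3,-1.8,0,0],[0,0,0,0],[0,0,0,0]]'
python3 - <<'E'
from h import *
s=monitor.read_state();R=cv2.Rodrigues(s["tool_rot"])[0]
print(s["t"],s["eef_pos"],R[:,0].round(3),s["joint_pos"].round(3),R.T@(np.array([.577,-.111,.2])-s["eef_pos"]))
w=eyes.capture("wrist");save(w,"w1.png",0,0,640,480,1.25)
E
```

```text
t: 0.9
eef_pos: [0.3778, -0.4018, 0.2389]
tool_rot: [3.066, 0.683, 0.001]
force: [0.5, 0.1, -1.1]
grip_width: 0.0502
t: 1.4
eef_pos: [0.4892, -0.2389, 0.2389]
tool_rot: [3.066, 0.684, 0.001]
force: [0.9, -0.2, -0.6]
grip_width: 0.0101
t: 1.9
eef_pos: [0.5526, -0.1455, 0.2286]
tool_rot: [3.065, 0.687, -0.0]
force: [0.2, 0.1, -0.5]
grip_width: 0.0008
1.9 [ 0.55262177 -0.14549595  0.22864401] [ 0.904  0.427 -0.   ] [ 0.26   0.628 -0.139  1.744  0.117  0.778 -1.067] [ 0.03677409 -0.02079997  0.02863172]
```

View pics/w1.png

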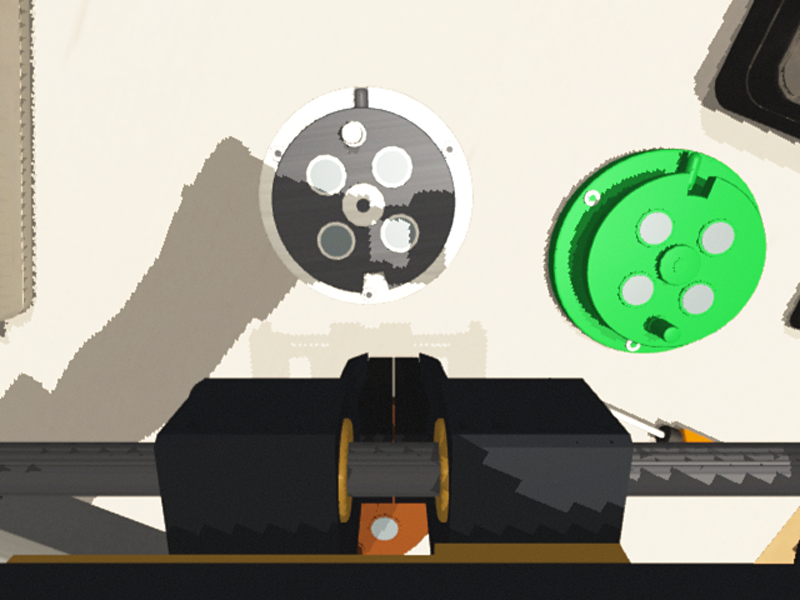

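The wrist view shows the key end at (362,98), the stud top at (353,132), the hub at (363,205) and the notch at (376,282), all in the enlarged picture. Measuring from this view.

```bash
python3 - <<'E'
from h import *
w=eyes.capture("wrist");save(w,"w2.png",200,60,190,190,3.15)
im=w["pixels"];hsv=cv2.cvtColor(im,cv2.COLOR_RGB2HSV)
# mount outer ellipse at z=.016 rays -> circle fit unnecessary; key dark blob near (290,78)
g=cv2.cvtColor(im,cv2.COLOR_RGB2GRAY)
sub=g[70:86,280:300];ys,xs=np.nonzero(sub<130);print(len(xs),xs.mean()+280,ys.mean()+70)
np.set_printoptions(linewidth=200);print(g[68:88,280:300])
hub=ray(w,363/1.25-.4,205/1.25-.4,.045);print(hub)
for n,p,z in [("key",(362,98),.028),("studtop",(353,132),.06),("notch",(376,282),.04)]:
    q=ray(w,p[0]/1.25-.4,p[1]/1.25-.4,z);print(n,q,np.hypot(*(q-hub)[:2]),az(q,hub))
E
```

```text
132 286.92424242424244 77.61363636363636
[[248 212 201 206 217 190 158 152 171 181 182 193 238 255 255 255 255 255 254 252]
 [255 238 147 105 104 101 101 101 101  99 109 133 194 255 255 255 255 255 255 255]
 [255 207 111  80  92 104 108 108 106  98  89  95 191 255 255 255 255 255 255 255]
 [237 173  90  89 104 111 122 119 115 109  95  87 187 255 255 255 255 255 255 255]
 [204 149  84  92 108 119 133 132 121 114 102  85 146 255 255 255 255 255 255 255]
 [218 155  83  92 110 120 139 145 130 116 105  91 141 255 255 255 255 255 255 255]
 [248 169  83  94 107 113 143 147 133 115 106  90 138 255 255 255 255 255 255 255]
 [255 201  85  92 105  97 136 148 135 116 107  88 137 255 255 255 255 255 255 255]
 [255 196  83  92 107 115 139 146 134 115 107  90 141 255 255 255 255 255 255 255]
 [240 161  81  90 108 119 138 145 136 114 106  92 142 255 255 255 255 255 255 255]
 [231 139  77  92 109 118 137 148 139 115 108  93 135 255 255 255 255 255 255 255]
 [233 164  80  91 108 117 135 147 142 118 107  92 108 239 255 255 255 255 255 255]
 [251 183  82  87 107 107 136 149 144 118 108  95 108 242 255 2
[... 189 characters left out ...]
55 207  77  81  87  92 104 115 108  94  89  80 100 229 255 255 255 255 255 255]
 [134 101  83  89  95  95  97  96  90  96  97  97  91 107 145 177 176 178 228 254]
 [122 135 137 139 146 142 147 144 147 147 147 145 147 139 132 136 125 115 122 128]
 [145 146 147 151 147 146 149 148 150 148 148 150 151 150 148 147 150 148 145 146]
 [148 146 149 149 148 147 145 151 147 149 149 150 148 148 148 148 150 149 153 149]]
[ 0.57761102 -0.11177553  0.045     ]
key [ 0.63702196 -0.08330833  0.028     ] 0.06587898686964853 25.601772090959223
studtop [ 0.61553131 -0.08920726  0.06      ] 0.04412794073321385 30.759005719893565
notch [ 0.53373847 -0.1408473   0.04      ] 0.05263049587931064 -146.46990108109486
```

View pics/w2.png

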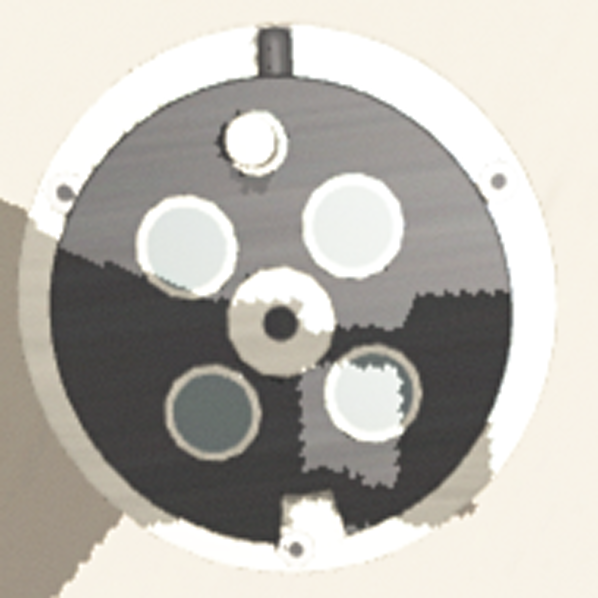

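```bash
python3 - <<'E'
from h import *
w=eyes.capture("wrist"); f=lambda x,y:(200-.34+x/3.15,60-.34+y/3.15)
hub=ray(w,*f(281,322),.045);print(hub)
print("hole/hub")
for n,p,z in [("key",(286.9,77.6),.028),("keyedges",(286.9,77.6),.025),("stud",f(251,138),.06),("notch",f(309,510),.04),("notchbottomedge",f(307,494),.04)]:
    q=ray(w,*p,z);print(n,q,np.hypot(*(q-hub)[:2]),az(q,hub))
E
```

```text
[ 0.57818926 -0.11123197  0.045     ]
hole/hub
key [ 0.63628564 -0.08244761  0.028     ] 0.06483617080277584 26.356512235229406
keyedges [ 0.63648171 -0.08214995  0.025     ] 0.0651442557754614 26.514542084786314
stud [ 0.61557283 -0.08783033  0.06      ] 0.044104060757616394 32.04604513414155
notch [ 0.53534454 -0.1382824   0.04      ] 0.050669473037491225 -147.73332709728064
notchbottomedge [ 0.53912225 -0.13598002  0.04      ] 0.04624604732109064 -147.64667961287864
```

Key azimuth is about 26.5–27.5° and the stud is at 32°, so the wheel turns about +175° CCW seen from above. I'll yaw first so the tool's -x face can push along the tangent.

```bash
python3 -m pendant '[[0,0,0,8.3],[0,0,0,8.3],[0,0,0,8.3],[0,0,0,8.3],[0,0,0,8.3]]'
python3 -m pendant '[[0,0,0,8.3],[0,0,0,8.3],[0,0,0,8.3],[0,0,0,8.3],[0,0,0,0]]'
cat >> h.py <<'E'
H=np.array([.5778,-.1114])
def st():
    s=monitor.read_state();R=cv2.Rodrigues(s["tool_rot"])[0];p=s["eef_pos"]
    print("t",round(s["t"],2),"p",p.round(4),"xaz",np.degrees(np.arctan2(R[1,0],R[0,0])).round(1),"j7",s["joint_pos"][6].round(3),"F",s["force"].round(1),"r",np.hypot(*(p[:2]-H)).round(4),"az",az(p,H).round(1))
    return s,R,p
E
python3 - <<'E'
from h import *
s,R,p=st()
a=np.radians(32);S=H+.044*np.array([np.cos(a),np.sin(a)]);t=S+.025*np.array([np.sin(a),-np.cos(a)])
print(t,R.T@(np.append(t,.1)-p))
E
```

```text
t: 2.55
eef_pos: [0.5517, -0.1479, 0.2289]
tool_rot: [3.107, -0.46, 0.0]
force: [0.3, 0.0, -0.8]
grip_width: 0.0005
t: 3.05
eef_pos: [0.5518, -0.1476, 0.2289]
tool_rot: [2.849, -1.32, 0.0]
force: [-0.2, -0.2, 0.9]
grip_width: 0.0007
t 3.05 p [ 0.5518 -0.1476  0.2289] xaz -49.7 j7 -2.048 F [-0.2 -0.2  0.9] r 0.0446 az -125.7
[ 0.6283621  -0.10928475] [ 0.02022837 -0.08329559  0.12878473]
```

```bash
python3 -m pendant '[[0.7,-2.8,2.5,0],[0.7,-2.8,2.5,0],[0.6,-2.7,3,0],[0,0,3,8],[0,0,0,0]]'
python3 -m pendant '[[0,0,0,0]]'
python3 - <<'E'
from h import *
s,R,p=st()
a=np.radians(32);S=H+.044*np.array([np.cos(a),np.sin(a)]);t=S+.025*np.array([np.sin(a),-np.cos(a)])
print(t,R.T@(np.append(t,.048)-p))
c=eyes.capture("wrist");save(c,"w3.png",0,0,640,480,1)
c=eyes.capture("scene");save(c,"s3.png",200,150,200,150,4)
E
```

```text
t: 3.55
eef_pos: [0.6256, -0.1069, 0.1147]
tool_rot: [2.753, -1.508, -0.013]
force: [-0.7, -0.6, -0.1]
grip_width: 0.0002
t: 3.65
eef_pos: [0.6278, -0.109, 0.119]
tool_rot: [2.755, -1.508, -0.001]
force: [-0.0, -0.3, 0.5]
grip_width: 0.0005
t 3.65 p [ 0.6278 -0.109   0.119 ] xaz -57.4 j7 -2.2 F [-0.  -0.3  0.5] r 0.0501 az 2.8
[ 0.6283621  -0.10928475] [ 0.00053163 -0.0003881   0.07097191]
```

View pics/s3.png

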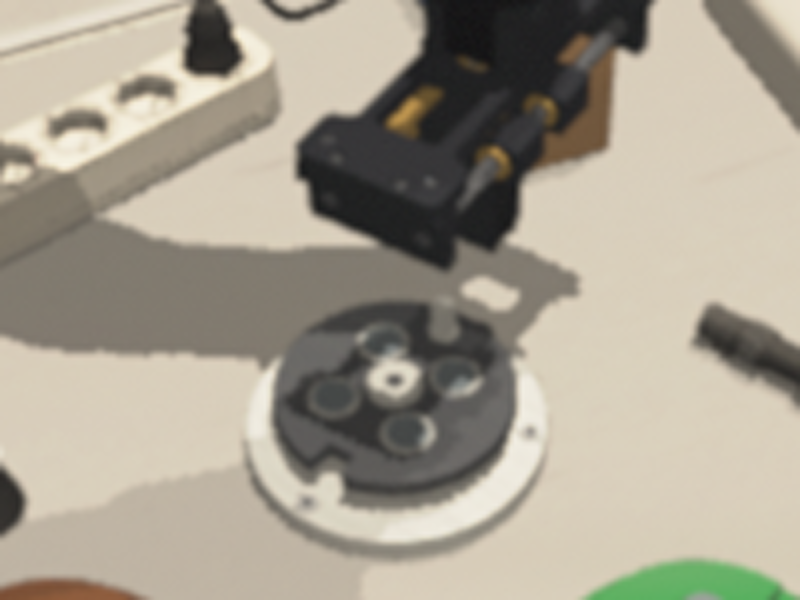

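View pics/w3.png

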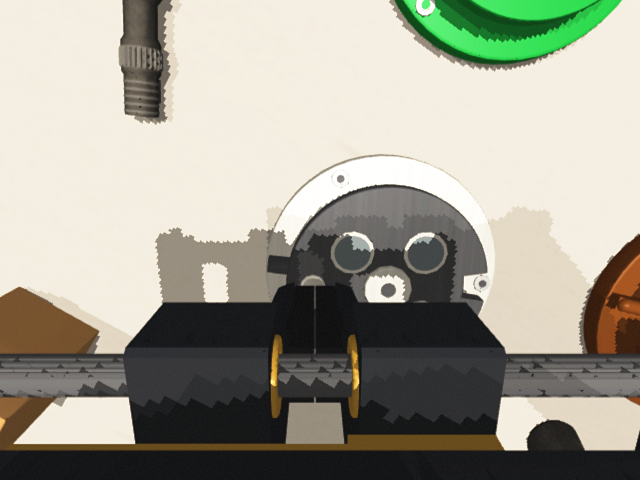

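The fingers are poised on the clockwise side of the stud. Descending to z≈49 mm, which stays clear of the face (40) and hub (45).

```bash
python3 -m pendant '[[0,0,2.5,0],[0,0,2.5,0],[0,0,1.5,0],[0,0,0.5,0],[0,0,0,0]]'
python3 - <<'E'
from h import *
s,R,p=st()
c=eyes.capture("scene");save(c,"s4.png",200,150,200,150,4)
E
```

```text
t: 4.25
eef_pos: [0.6288, -0.1079, 0.0492]
tool_rot: [-2.754, 1.512, -0.001]
force: [-0.2, -0.3, 0.2]
grip_width: 0.0003
t 4.25 p [ 0.6288 -0.1079  0.0492] xaz -57.5 j7 -2.181 F [-0.2 -0.3  0.2] r 0.0511 az 3.9
```

View pics/s4.png

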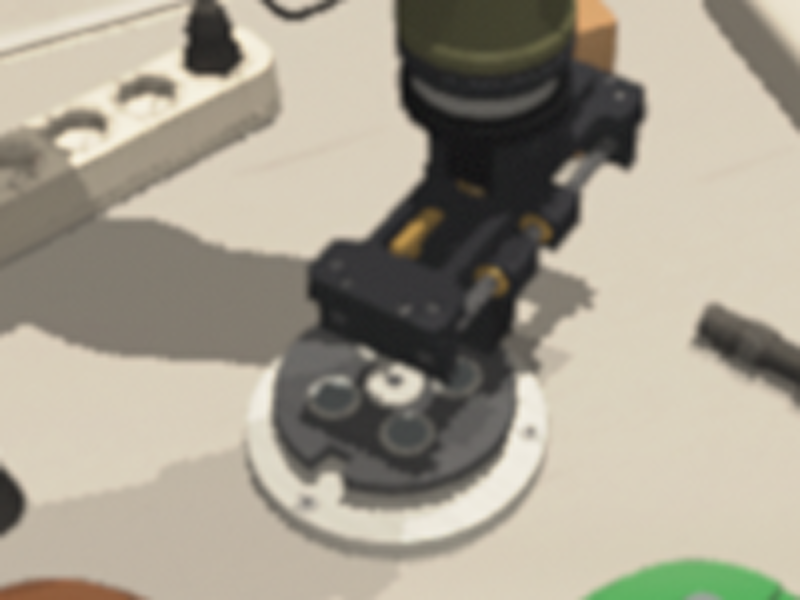

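```bash
python3 -m pendant '[[-0.3,0,0,0],[-0.3,0,0,0],[-0.2,0,0,0],[0,0,0,0]]'
python3 -m pendant '[[-0.31,-0.09,0,-4],[-0.31,-0.09,0,-4],[-0.31,-0.09,0,-4],[-0.31,-0.09,0,-4],[-0.31,-0.09,0,-4]]'
python3 - <<'E'
from h import *
st()
c=eyes.capture("scene");save(c,"s5.png",200,150,200,150,4)
E
```

```text
t: 4.7
eef_pos: [0.6246, -0.1006, 0.0492]
tool_rot: [-2.754, 1.512, -0.001]
force: [-0.9, -0.2, -0.4]
grip_width: 0.0003
t: 5.2
eef_pos: [0.6192, -0.087, 0.0493]
tool_rot: [2.975, -1.007, 0.006]
force: [2.7, -1.4, -0.5]
grip_width: 0.0003
t 5.2 p [ 0.6192 -0.087   0.0493] xaz -37.4 j7 -1.97 F [ 2.7 -1.4 -0.5] r 0.048 az 30.5
```

View pics/s5.png

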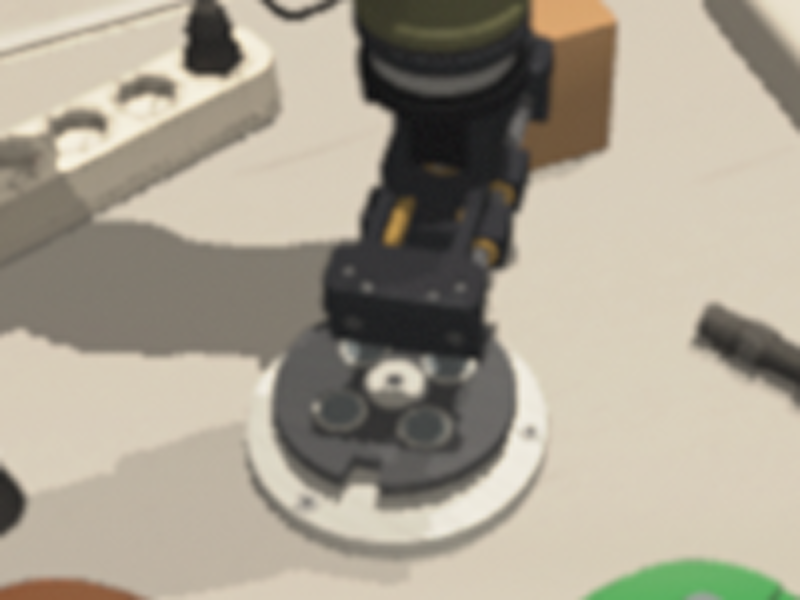

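Contact is at about 3 N and the wheel is turning: the notch has moved to (362,475) in the crop. Continuing the arc.

```bash
python3 -m pendant '[[-0.31,-0.09,0,-4],[-0.31,-0.09,0,-4],[-0.31,-0.09,0,-4],[-0.31,-0.09,0,-4],[-0.31,-0.09,0,-4]]'
python3 -m pendant '[[-0.31,-0.09,0,-4],[-0.31,-0.09,0,-4],[-0.31,-0.09,0,-4],[-0.31,-0.09,0,-4],[-0.31,-0.09,0,-4]]'
python3 -m pendant '[[-0.31,-0.09,0,-4],[-0.31,-0.09,0,-4],[-0.31,-0.09,0,-4],[-0.31,-0.09,0,-4],[-0.31,-0.09,0,-4]]'
python3 - <<'E'
from h import *
s,R,p=st(); print("rel in tool",R[:2,:2].T@(p[:2]-H))
c=eyes.capture("top");save(c,"t6.png",213,190,160,120,5)
E
```

```text
t: 5.75
eef_pos: [0.6082, -0.0747, 0.0492]
tool_rot: [-3.105, 0.477, -0.006]
force: [2.9, -1.1, -1.3]
grip_width: 0.0005
t: 6.25
eef_pos: [0.5938, -0.067, 0.0492]
tool_rot: [-3.14, -0.07, -0.006]
force: [3.4, 1.4, -0.2]
grip_width: 0.0004
t: 6.75
eef_pos: [0.5776, -0.0646, 0.0492]
tool_rot: [-3.08, -0.615, -0.005]
force: [2.5, 2.2, 0.0]
grip_width: 0.0005
t 6.75 p [ 0.5776 -0.0646  0.0492] xaz 22.6 j7 -1.342 F [2.5 2.2 0. ] r 0.0468 az 90.2
rel in tool [ 0.01780653 -0.0433254 ]
```

View pics/t6.png

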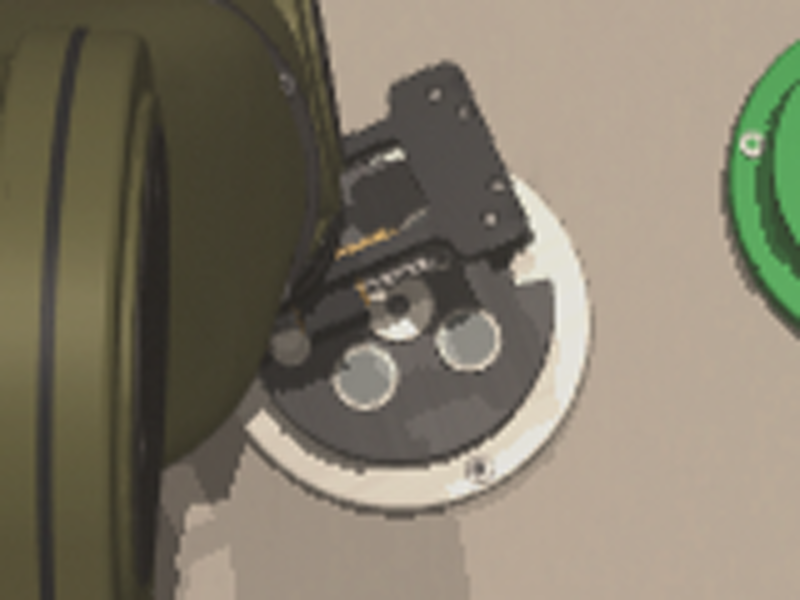

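```bash
python3 - <<'E'
from h import *
c=eyes.capture("top")
q=ray(c,213-.4+291/5,190-.4+345/5,.06);print(q,az(q,H),np.hypot(*(q[:2]-H)))
q=ray(c,213-.4+532/5,190-.4+268/5,.04);print("notch",q,az(q,H),np.hypot(*(q[:2]-H)))
s,R,p=st()
for d in [.013,.015,.017]:
  pass
E
```

```text
[ 0.55977841 -0.07123168  0.06      ] 114.16347600253263 0.04402580409524033
notch [ 0.59241203 -0.16292671  0.04      ] -74.16764055292892 0.05355850077041325
t 6.85 p [ 0.5767 -0.0649  0.0491] xaz 22.4 j7 -1.343 F [1.  1.9 0.8] r 0.0466 az 91.3
```

The stud is at 114°, which equals the tool x azimuth plus 92°. About 93° remains, so I'll do most of that and then look.

```bash
python3 -m pendant '[[-0.31,-0.11,0,-4],[-0.31,-0.11,0,-4],[-0.31,-0.11,0,-4],[-0.31,-0.11,0,-4],[-0.31,-0.11,0,-4]]'
python3 -m pendant '[[-0.31,-0.11,0,-4],[-0.31,-0.11,0,-4],[-0.31,-0.11,0,-4],[-0.31,-0.11,0,-4],[-0.31,-0.11,0,-4]]'
python3 -m pendant '[[-0.31,-0.11,0,-4],[-0.31,-0.11,0,-4],[-0.31,-0.11,0,-4],[-0.31,-0.11,0,-4],[-0.31,-0.11,0,-4]]'
python3 -m pendant '[[-0.31,-0.11,0,-4],[-0.31,-0.11,0,-4],[-0.31,-0.11,0,-4],[-0.31,-0.11,0,-4],[0,0,0,0]]'
python3 - <<'E'
from h import *
s,R,p=st(); print("rel in tool",R[:2,:2].T@(p[:2]-H))
c=eyes.capture("top");save(c,"t7.png",213,190,160,120,5)
c=eyes.capture("scene");save(c,"s7.png",220,180,160,120,5)
E
```

```text
t: 7.35
eef_pos: [0.5609, -0.0683, 0.049]
tool_rot: [-2.928, -1.138, -0.003]
force: [1.7, 0.6, 0.8]
grip_width: 0.0002
t: 7.85
eef_pos: [0.5469, -0.0771, 0.049]
tool_rot: [2.686, 1.629, 0.003]
force: [2.2, 2.3, 0.3]
grip_width: 0.0004
t: 8.35
eef_pos: [0.5367, -0.0897, 0.0489]
tool_rot: [2.362, 2.071, 0.003]
force: [2.4, 1.4, -0.2]
grip_width: 0.0003
t: 8.85
eef_pos: [0.531, -0.1027, 0.0487]
tool_rot: [-2.055, -2.376, -0.0]
force: [0.1, 1.1, 0.4]
grip_width: 0.0004
t 8.85 p [ 0.531  -0.1027  0.0487] xaz 98.3 j7 -0.477 F [0.1 1.1 0.4] r 0.0476 az 169.5
rel in tool [ 0.01537835 -0.04506465]
```

View pics/t7.png

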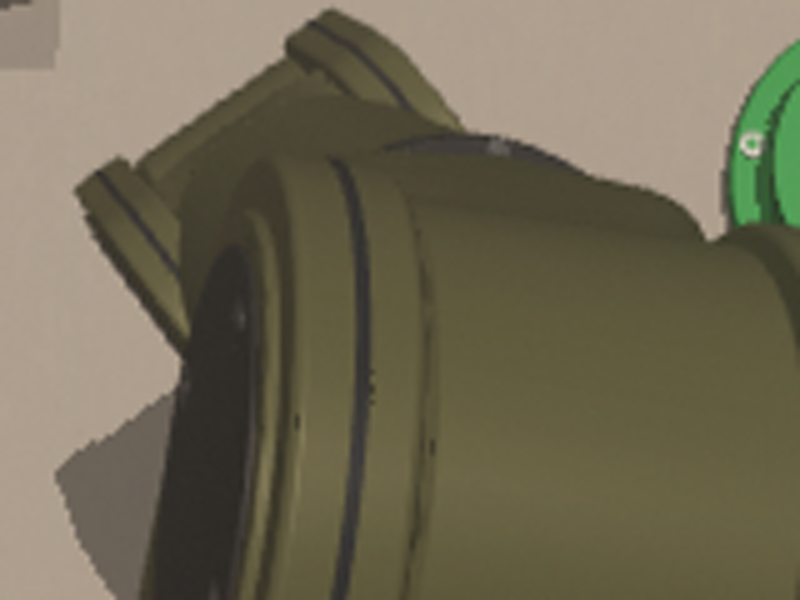

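View pics/s7.png

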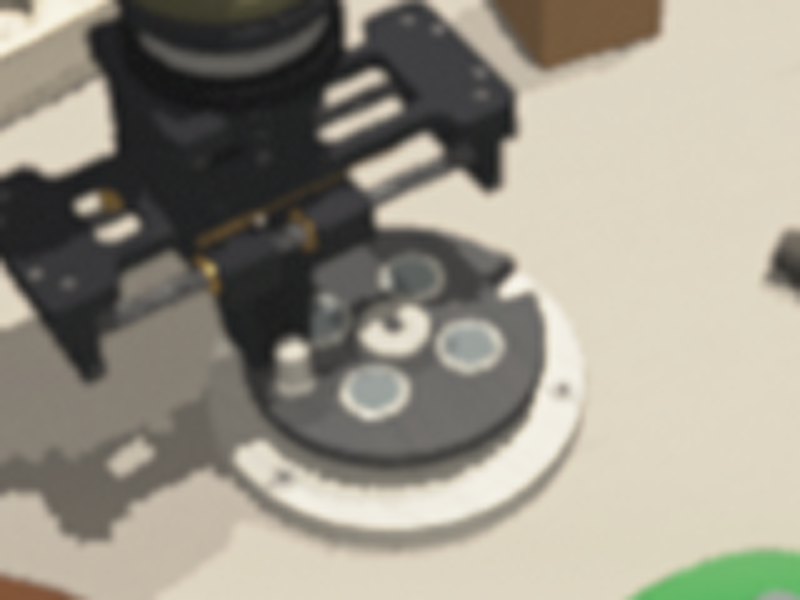

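The scene view shows the stud top at (293,350), the hub hole at (397,325), and the notch (about 515,285) just clockwise of the dark key (about 492,262). Working out how much turn is left.

```bash
python3 - <<'E'
from h import *
d=eyes.capture("scene"); f=lambda x,y:(220-.4+x/5,180-.4+y/5)
hb=ray(d,*f(396,326),.045);print(hb)
for n,p,z in [("stud",(293,350),.06),("notch",(513,284),.04),("key",(492,262),.028)]:
    q=ray(d,*f(*p),z);print(n,q,az(q,hb),np.hypot(*(q[:2]-hb[:2])))
E
```

```text
[ 0.5776354  -0.11238653  0.045     ]
stud [ 0.53294744 -0.1189369   0.06      ] -171.6609587492617 0.045165488125220456
notch [ 0.63017598 -0.10811124  0.04      ] 4.651978738462586 0.05271423591677097
key [ 0.63273794 -0.08357192  0.028     ] 27.60628365012009 0.06218175520563456
```

```bash
python3 -m pendant '[[-0.31,-0.1,0,-4],[-0.31,-0.1,0,-4],[-0.31,-0.1,0,-4],[-0.23,-0.07,0,-3],[0,0,0,0]]'
python3 - <<'E'
from h import *
s,R,p=st(); print("rel in tool",R[:2,:2].T@(p[:2]-H))
c=eyes.capture("scene");save(c,"s8.png",250,200,100,75,8)
c=eyes.capture("wrist");save(c,"w8.png",0,0,640,480,1)
E
```

```text
t: 9.5
eef_pos: [0.5297, -0.1146, 0.0486]
tool_rot: [-1.725, -2.624, 0.001]
force: [-0.1, 0.9, 1.4]
grip_width: 0.001
t 9.5 p [ 0.5297 -0.1146  0.0486] xaz 113.4 j7 -0.265 F [-0.1  0.9  1.4] r 0.0482 az -176.2
rel in tool [ 0.01615335 -0.04545805]
```

View pics/s8.png

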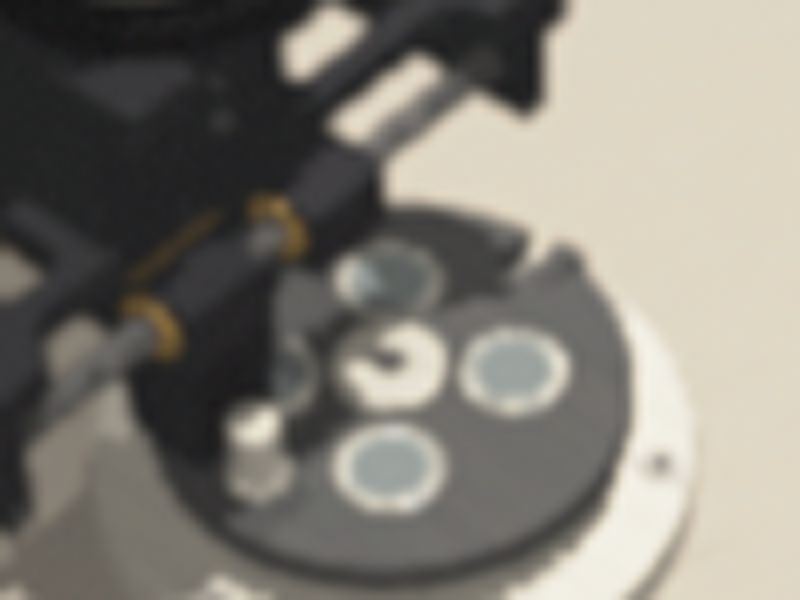

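View pics/w8.png

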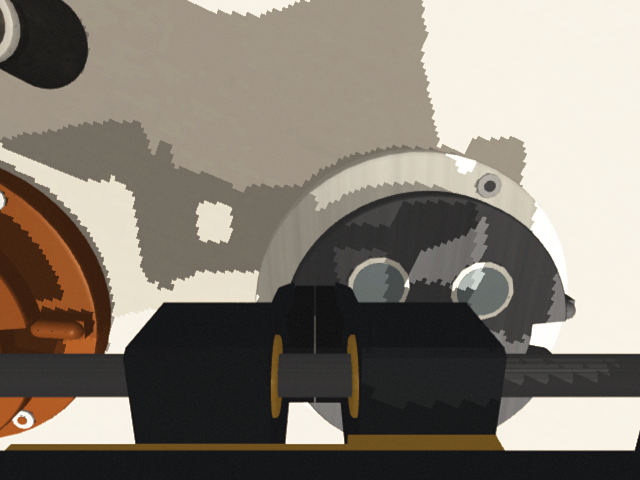

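```bash
python3 - <<'E'
from h import *
d=eyes.capture("scene"); f=lambda x,y:(250-.44+x/8,200-.44+y/8)
hb=ray(d,*f(391,363),.045);print(hb)
for n,p,z in [("stud",(254,424),.06),("notch",(535,268),.04)]:
    q=ray(d,*f(*p),z);print(n,q,az(q,hb)%360,np.hypot(*(q[:2]-hb[:2])), az(q,H)%360)
w=eyes.capture("wrist");save(w,"w9.png",520,270,100,100,6)
E
```

```text
[ 0.57685662 -0.1123983   0.045     ]
stud [ 0.53538376 -0.12822196  0.06      ] 200.88398646568174 0.044389031740800736 201.6329064747435
notch [ 0.62379479 -0.09497309  0.04      ] 20.366814525698423 0.05006825578287108 19.65404539221981
```

View pics/w9.png

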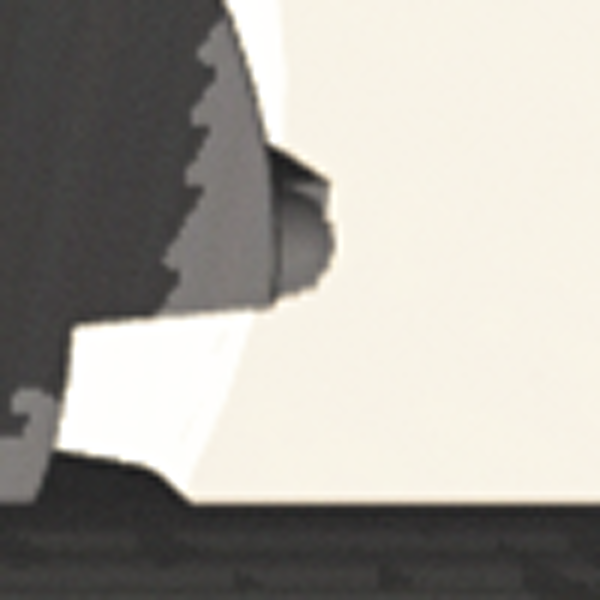

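```bash
python3 - <<'E'
from h import *
w=eyes.capture("wrist"); f=lambda x,y:(520-.42+x/6,270-.42+y/6)
for n,p,z in [("upper rim corner",(270,303),.04),("inner corner",(73,325),.04),("inner corner2",(55,450),.04),("keyridge",(315,228),.028),("key edge hi",(328,180),.022),("key edge low",(310,293),.024)]:
    q=ray(w,*f(*p),z);print(n,q,az(q,H)%360,np.hypot(*(q[:2]-H)))
E
```

```text
upper rim corner [ 0.62920119 -0.08071644  0.04      ] 30.834780315592553 0.05986287076599479
inner corner [ 0.61749315 -0.08763386  0.04      ] 30.910918759055587 0.0462641912624875
inner corner2 [ 0.62150819 -0.09657764  0.04      ] 18.732875528550128 0.04615309956018421
keyridge [ 0.6387888  -0.07656318  0.028     ] 29.735020000147646 0.07023700773157669
key edge hi [ 0.64241318 -0.07372411  0.022     ] 30.246426940320678 0.07479528867505239
key edge low [ 0.64474541 -0.08199899  0.024     ] 23.71006322604149 0.07311707734218778
```

The notch sits at about 22° and the key at about 27°. Turning 5° more, then backing off to look squarely.

```bash
python3 -m pendant '[[-0.19,-0.06,0,-2.5],[-0.19,-0.06,0,-2.5],[0,0,0,0],[0,0,0,0]]'
python3 - <<'E'
from h import *
s,R,p=st(); print("rel in tool",R[:2,:2].T@(p[:2]-H))
c=eyes.capture("scene");save(c,"s9.png",250,200,100,75,8)
w=eyes.capture("wrist");save(w,"w10.png",520,270,100,100,6)
E
```

```text
t: 10.15
eef_pos: [0.5302, -0.1186, 0.0486]
tool_rot: [-1.609, -2.697, 0.001]
force: [-0.7, 1.3, -0.1]
grip_width: 0.0005
t 10.15 p [ 0.5302 -0.1186  0.0486] xaz 118.4 j7 -0.191 F [-0.7  1.3 -0.1] r 0.0482 az -171.4
rel in tool [ 0.01627445 -0.04535645]
```

View pics/s9.png

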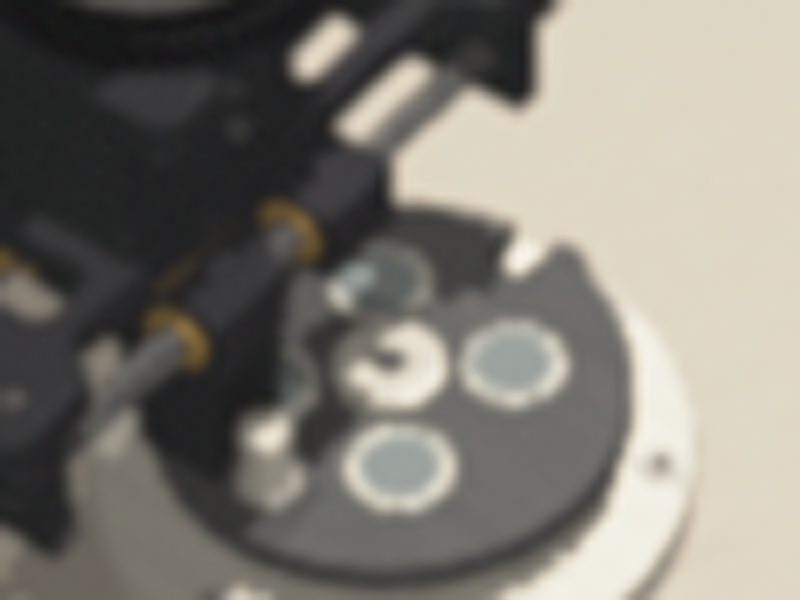

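View pics/w10.png

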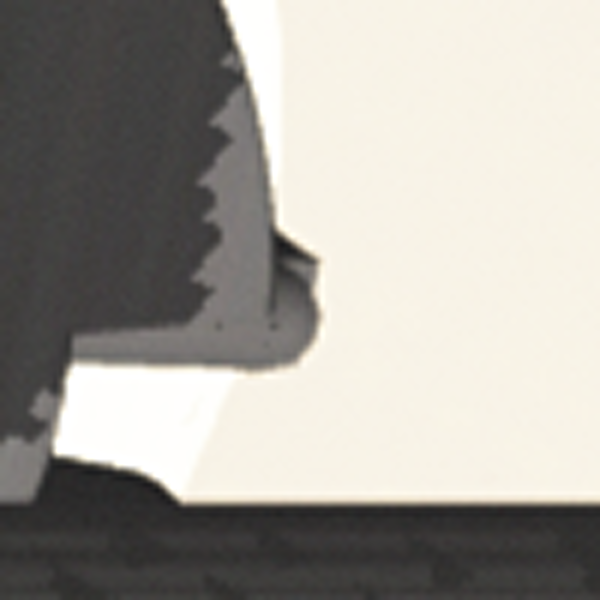

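Backing off and rising for an overhead look.

```bash
python3 -m pendant '[[0.5,0,0,0],[1,0,0,0],[0,0,-3,0],[0,0,-4,0],[0,0,-4,0]]'
python3 -m pendant '[[-2.5,1.5,-2,0],[-2.5,1.5,-2,0],[-1.8,1.5,-2,0],[0,0,0,0],[0,0,0,0]]'
python3 - <<'E'
from h import *
s,R,p=st(); print("rel in tool",R[:2,:2].T@(p[:2]-H))
w=eyes.capture("wrist");save(w,"w11.png",0,0,640,480,1.25)
E
```

```text
t: 10.75
eef_pos: [0.5228, -0.1045, 0.1597]
tool_rot: [-1.606, -2.699, 0.001]
force: [1.7, -1.1, 0.4]
grip_width: 0.0003
t: 11.25
eef_pos: [0.5947, -0.1429, 0.2182]
tool_rot: [-1.607, -2.699, 0.001]
force: [-0.6, -0.1, -0.3]
grip_width: 0.0005
t 11.25 p [ 0.5947 -0.1429  0.2182] xaz 118.5 j7 0.135 F [-0.6 -0.1 -0.3] r 0.0357 az -61.8
rel in tool [-0.03574103 -0.00018994]
```

View pics/w11.png

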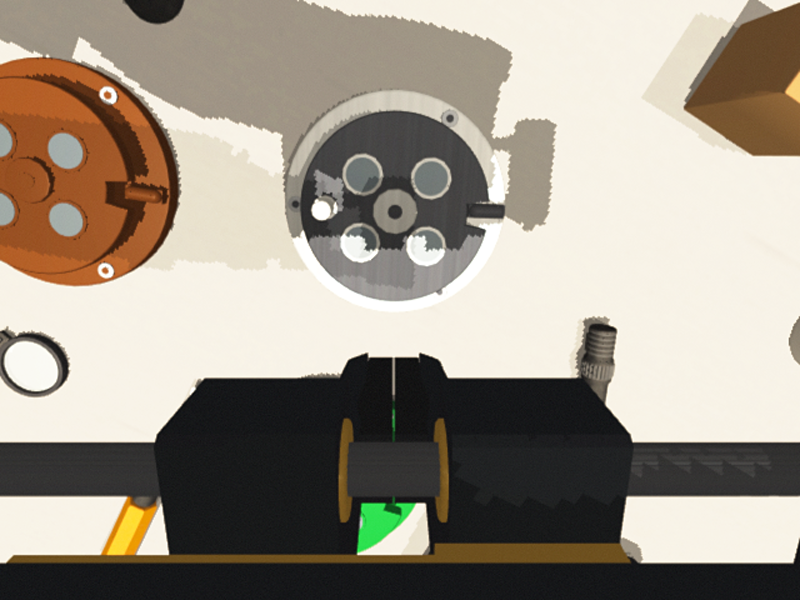

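```bash
python3 - <<'E'
from h import *
w=eyes.capture("wrist");save(w,"w12.png",360,145,60,60,10)
save(w,"w13.png",225,65,190,190,3.15)
E
```

```text
(no output)
```

View pics/w12.png

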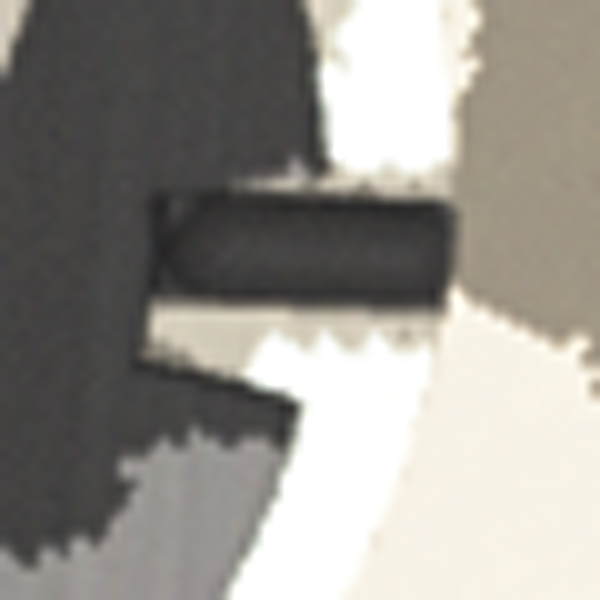

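View pics/w13.png

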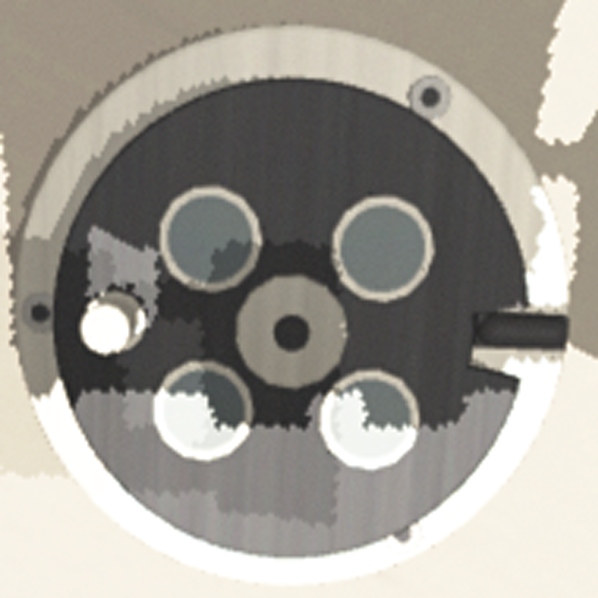

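```bash
python3 - <<'E'
from h import *
w=eyes.capture("wrist"); f=lambda x,y:(360-.45+x/10,145-.45+y/10); g=lambda x,y:(225-.34+x/3.15,65-.34+y/3.15)
hb=ray(w,*g(292,331),.045);print(hb)
for n,p,z in [("in up",f(155,193),.04),("in low",f(140,360),.04),("rim up",f(325,172),.04),("rim low",f(300,400),.04),("key in",f(190,250),.028),("key out",f(445,252),.028),("stud",g(106,325),.06)]:
    q=ray(w,*p,z);print(n,q.round(4),(az(q,hb)%360).round(2),np.hypot(*(q[:2]-hb[:2])).round(4))
E
```

```text
[ 0.57776393 -0.10979492  0.045     ]
in up [ 0.6157 -0.0845  0.04  ] 33.7 0.0455
in low [ 0.6213 -0.0964  0.04  ] 17.13 0.0456
rim up [ 0.6265 -0.0767  0.04  ] 34.13 0.0589
rim low [ 0.6342 -0.093   0.04  ] 16.58 0.0588
key in [ 0.6226 -0.0873  0.028 ] 26.69 0.0502
key out [ 0.641  -0.0774  0.028 ] 27.11 0.071
stud [ 0.5379 -0.1281  0.06  ] 204.66 0.0439
```

Notch corners average 25.4°, the stud implies 24.7°, and the key is at 26.9°. That leaves about 1.5 mm, which is near tolerance, so I'll retrace the path and nudge the stud 1.5–2° more.

```bash
python3 -m pendant '[[1.8,-1.5,2,0],[2.5,-1.5,2,0],[2.5,-1.5,2,0],[0,0,4,0],[0,0,3,0]]'
python3 -m pendant '[[0,0,3,0],[0,0,1,0],[0,0,0,0],[-0.5,0,0,0],[-0.5,0,0,0]]'
python3 -m pendant '[[-0.4,0,0,0],[-0.1,0,0,0],[-0.08,-0.03,0,-1],[-0.06,-0.02,0,-0.8],[0,0,0,0]]'
python3 - <<'E'
from h import *
s,R,p=st(); print("rel in tool",R[:2,:2].T@(p[:2]-H))
c=eyes.capture("scene");save(c,"s10.png",250,200,100,75,8)
E
```

```text
t: 11.9
eef_pos: [0.5209, -0.1045, 0.0871]
tool_rot: [-1.603, -2.698, 0.002]
force: [0.4, -0.2, 0.4]
grip_width: 0.0001
t: 12.4
eef_pos: [0.5292, -0.1145, 0.0501]
tool_rot: [1.607, 2.697, 0.001]
force: [0.5, 0.2, -0.0]
grip_width: 0.0006
t: 12.9
eef_pos: [0.5309, -0.1195, 0.0489]
tool_rot: [-1.564, -2.725, -0.001]
force: [-1.5, 1.8, 1.1]
grip_width: 0.0004
t 12.9 p [ 0.5309 -0.1195  0.0489] xaz 120.3 j7 -0.165 F [-1.5  1.8  1.1] r 0.0476 az -170.2
rel in tool [ 0.01665308 -0.04460289]
```

```bash
python3 -m pendant '[[0.5,0,0,0],[1,0,0,0],[0,0,-3,0],[0,0,-4,0],[0,0,-4,0]]'
python3 -m pendant '[[-2.5,1.5,-2,0],[-2.5,1.5,-2,0],[-1.8,1.5,-2,0],[0,0,0,0],[0,0,0,0]]'
python3 - <<'E'
from h import *
s,R,p=st(); print("rel in tool",R[:2,:2].T@(p[:2]-H))
w=eyes.capture("wrist")
save(w,"w15.png",360,135,60,60,10);save(w,"w16.png",225,55,190,190,3.15)
E
```

```text
t: 13.45
eef_pos: [0.5223, -0.1065, 0.1595]
tool_rot: [-1.563, -2.723, 0.002]
force: [0.9, -1.2, -1.5]
grip_width: 0.0007
t: 13.95
eef_pos: [0.5954, -0.1425, 0.218]
tool_rot: [-1.564, -2.724, 0.002]
force: [-0.7, 0.2, -0.1]
grip_width: -0.0001
t 13.95 p [ 0.5954 -0.1425  0.218 ] xaz 120.3 j7 0.159 F [-0.7  0.2 -0.1] r 0.0357 az -60.5
rel in tool [-0.03572208 -0.00045534]
```

View pics/w15.png

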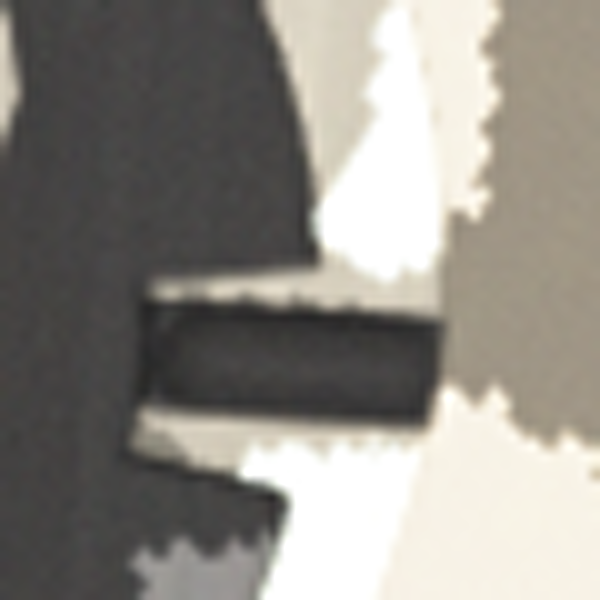

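View pics/w16.png

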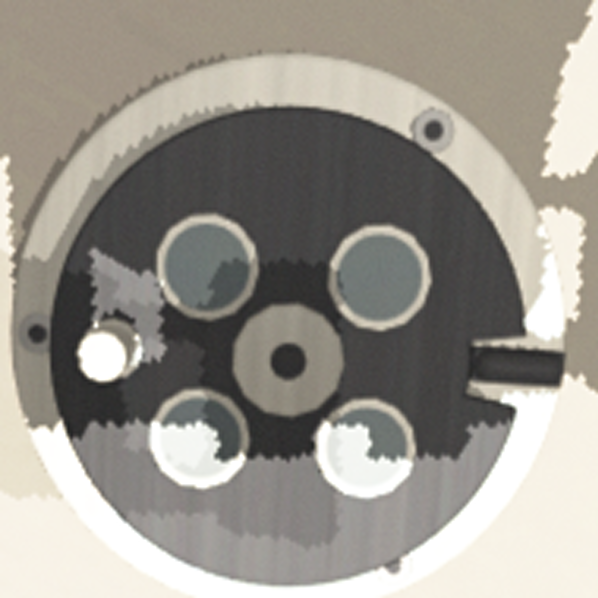

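The key now sits centred in the notch: after parallax, 370 against 365 at the inner end and 380 against 377 at the rim, which is about 0.5 mm. Moving over the hub and descending.

```bash
python3 -m pendant '[[1.8,0,2,0],[1.8,0,3,0],[0,0,4,0],[0,0,4,0],[0,0,2.5,0]]'
python3 -m pendant '[[0,0,1.2,0],[0,0,0,0],[0,0,0,0]]'
python3 - <<'E'
from h import *
s,R,p=st(); print("rel in tool",R[:2,:2].T@(p[:2]-H))
c=eyes.capture("scene");save(c,"s11.png",220,180,160,120,5)
E
```

```text
t: 14.5
eef_pos: [0.5741, -0.1112, 0.0602]
tool_rot: [-1.559, -2.72, 0.005]
force: [-0.2, 0.4, -0.3]
grip_width: 0.0
t: 14.8
eef_pos: [0.5783, -0.1115, 0.0524]
tool_rot: [1.564, 2.724, 0.001]
force: [0.5, -0.6, 0.4]
grip_width: 0.0007
t 14.8 p [ 0.5783 -0.1115  0.0524] xaz 120.3 j7 -0.094 F [ 0.5 -0.6  0.4] r 0.0005 az -15.0
rel in tool [-0.00038432  0.00038071]
```

View pics/s11.png

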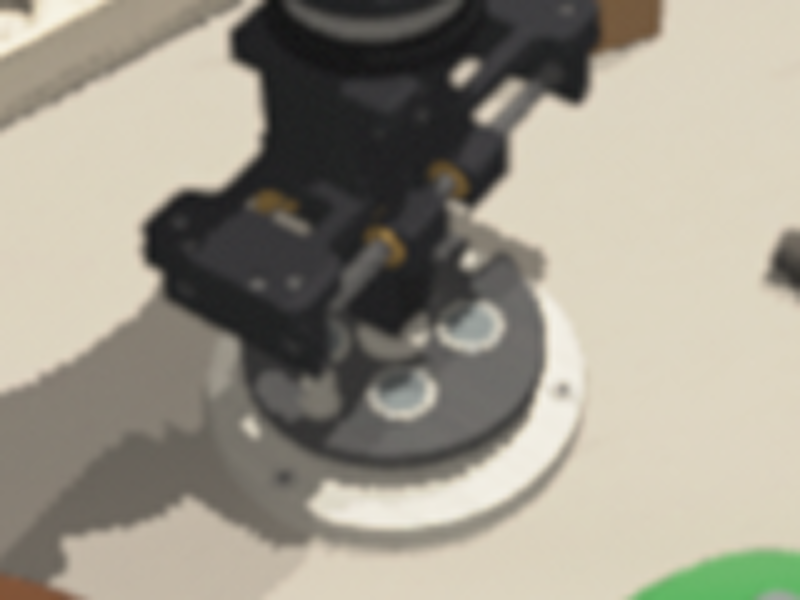

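The fingertip is over the hub. Pressing down in small steps and watching the force.

```bash
python3 -m pendant '[[0,0,0.25,0],[0,0,0.25,0],[0,0,0.2,0],[0,0,0.1,0],[0,0,0,0]]'
python3 -m pendant '[[0,0,0.15,0],[0,0,0.15,0],[0,0,0,0]]'
```

```text
t: 15.35
eef_pos: [0.5786, -0.1122, 0.044]
tool_rot: [1.565, 2.723, 0.0]
force: [-0.7, -0.5, 2.3]
grip_width: 0.0002
t: 15.65
eef_pos: [0.5786, -0.1122, 0.0407]
tool_rot: [1.565, 2.723, 0.0]
force: [0.4, -1.4, 2.7]
grip_width: 0.0007
```

```bash
python3 -m pendant '[[0,0,0.15,0],[0,0,0.15,0],[0,0,0,0]]'
python3 -m pendant '[[0,0,0.1,0],[0,0,0.1,0],[0,0,0,0]]'
python3 -m pendant '[[0,0,0.05,0],[0,0,0.05,0],[0,0,0,0]]'
```

```text
t: 15.95
eef_pos: [0.5785, -0.1122, 0.0375]
tool_rot: [1.565, 2.724, 0.0]
force: [0.8, -1.4, 1.7]
grip_width: 0.0003
t: 16.25
eef_pos: [0.5784, -0.1121, 0.0356]
tool_rot: [1.565, 2.724, 0.0]
force: [1.0, -1.0, 2.4]
grip_width: 0.0003
t: 16.55
eef_pos: [0.5785, -0.1121, 0.0354]
tool_rot: [1.565, 2.723, -0.0]
force: [-0.1, -1.3, 9.0]
grip_width: 0.0006
```

```bash
python3 -m pendant '[[0,0,0.05,0],[0,0,0.05,0],[0,0,0,0]]'
```

```text
t: 16.85
eef_pos: [0.5786, -0.1121, 0.0354]
tool_rot: [1.564, 2.723, -0.001]
force: [-1.6, -0.7, 15.5]
grip_width: 0.0007
```

It has hit a hard stop at z = 35.4 mm, with the force rising to 15.5 N and no further travel, so the wheel is on the shoulder. Lifting clear and checking.

```bash
python3 -m pendant '[[0,0,-0.5,0],[0,0,-2,0],[0,0,-4,0],[0,0,-4,0],[0,0,-4,0]]'
python3 -m pendant '[[-2,0,-3,0],[-1.6,0,-1,0],[0,0,0,0],[0,0,0,0]]'
python3 - <<'E'
from h import *
s,R,p=st()
w=eyes.capture("wrist")
save(w,"w17.png",225,55,190,190,3.15)
c=eyes.capture("scene");save(c,"s12.png",120,120,400,300,2)
E
```

```text
t: 17.35
eef_pos: [0.577, -0.1115, 0.1794]
tool_rot: [-1.562, -2.722, 0.001]
force: [0.3, 0.3, -0.8]
grip_width: 0.0004
t: 17.75
eef_pos: [0.5951, -0.1426, 0.2175]
tool_rot: [-1.564, -2.722, 0.001]
force: [0.2, -0.6, 0.2]
grip_width: 0.0003
t 17.75 p [ 0.5951 -0.1426  0.2175] xaz 120.2 j7 0.159 F [ 0.2 -0.6  0.2] r 0.0357 az -60.9
```

View pics/w17.png

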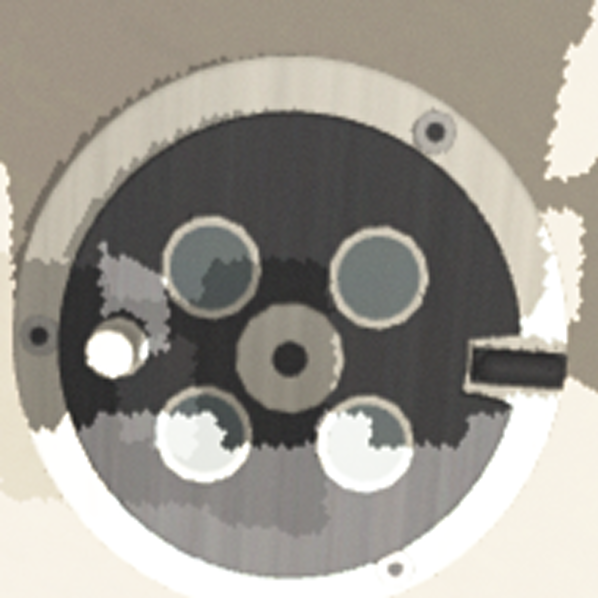

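View pics/s12.png

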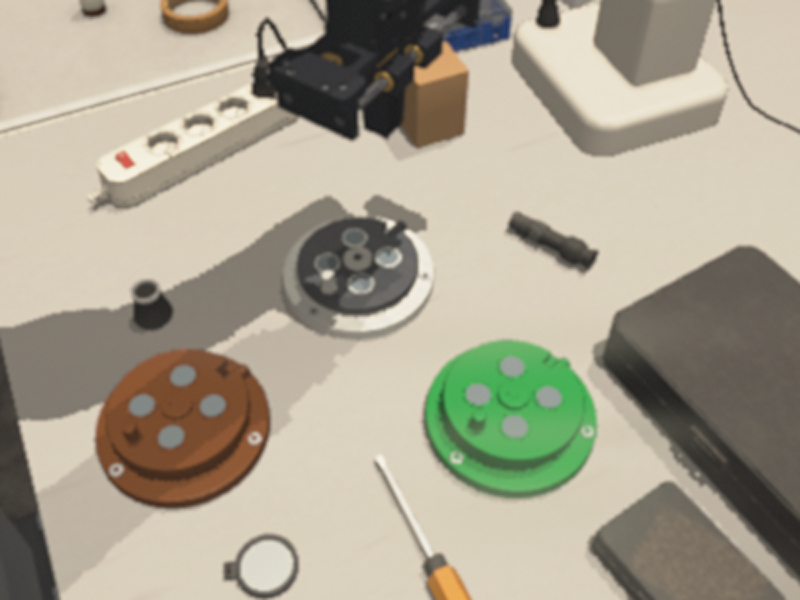

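The wheel now sits low with the key inside the notch (notch edges 340–402, key 367 in the crop). The wheel's outline is smaller than before, as it should be when lower. The bystanders are in place and the gripper is clear, so I'm handing in.

```bash
python3 -c "
from workcell import order
print(order.sign_off())"
```

```text
the job is handed in; nothing more can be done
None
```

The filter wheel is turned and pressed home over the key, and I handed the job in at about 18 s of the 48 s allowed. Sign-off gave no verdict.

**Turning:** I pushed the stud about 175° counter-clockwise with the shut fingertips, at about 3 N. A first overhead look showed the notch about 1.5 mm short of the key, so I nudged it about 1.5° more. After that it was centred to about 0.5 mm.

**Pressing:** I pressed on the hub in small steps until it stopped hard at a fingertip height of 35.4 mm; fully home is 35 mm. The last reading was 15.5 N with no further travel.

**Last checks:**
- The wrist view shows the key inside the notch and the wheel lower than before.
- The scene view shows the loupe, screwdriver, lens ring, carton and scope apparently undisturbed, judged by eye. The gripper is clear, with its fingertips about 18 cm above the wheel.
- No check failed. My camera estimates of the key's heading ranged from 25.6° to 27.6° (one stray ray gave 29.7°), and I used about 27°.

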